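Brace a free pulley with the holding frame and tighten its knob

ROBOT

A 6-joint arm with a two-finger parallel gripper is mounted at the origin on the work surface. World frame = base frame: x ahead of the robot, y to its left, z up, the work surface at z = 0. Lengths are in m, angles in rad, forces in N, time in s.
With the tool pointing down it reaches from about 0.35 to 0.975 m from the base axis. Payload 4.9 kg.
Tool frame: the origin (TCP) lies on the centre line of the jaws, within the pads' length; the fingertips stand 22 mm ahead of it and the grasp point (between the pads) lies 3 mm ahead of it; z points along the fingers, x is the direction in which the jaws open and shut, and the axes are right-handed (so a half turn about z gives the same grasp; the last joint's range is limited). The gripper opens to 85 mm and grips with 20 to 120 N. Pads are 22 mm wide; open, the fingers measure 114 mm over their backs; the gripper's body (76 mm by 85 mm) begins 54 mm behind the grasp point. The pads swing forward as they close: fully open they stand 13 mm farther back than shut.
Start: joints at [-1.461, 0.053, 1.613, -0, 1.476, -0.119], TCP at [0.142, -0.609, 0.253] pointing down, gripper open.
Joint ranges: [-3.01, 3.01], [-1.01, 2.22], [0.06, 2.58], [-1.02, 4.17], [0.09, 2.62], [-3.14, 3.14]. Speed limits (rad/s): [2.57, 2.57, 3.14, 3.14, 3.14, 3.14].

INTERFACE

Orientations are given as [roll, pitch, yaw] about the fixed x, y, z axes, in that order (R = Rz(yaw) Ry(pitch) Rx(roll)).
In Python, from workcell import observe, grab_frame, camera_info, bot gives the robot as it stands. The module is installed in compiled form; this text tells all that it offers.
- The arm moves only by the tool carry_out, never from a script. Its argument "targets" is a list that holds one entry, the list of rows, each a list of 7 numbers: the closure in counts, from 0 (fully open) to 255 (shut), then the shift along the tool's x, y, z in mm, then the turn, a rotation vector about the tool's x, y, z in rad. A call has exactly 10 rows; each row shifts and turns the commanded pose from where the row before left it, along the tool's axes as they then stand; what a row does not reach is not made up. A row lasts 1/12 s, in which the tool goes at most 41.7 mm and 7.16 degrees, less where a joint would pass 70% of its speed; a pose out of reach is approached as far as the arm can. A call is refused whole if a number of a shift passes 41.7 or a number of a turn 0.125, either way. A call with a gripper value outside its range is refused whole. The fingers move at their own pace and stop on an object; "grip_force" is the grip in N (left out, the last holds). Time passes only in rows, so rows that do not move let the fingers close, or fill a call up. It gives the time, the measured TCP pose, the force and the opening at its end, in the units of the state.
- observe(): the state, without advancing time (a new reading comes with each control period).
- grab_frame(name): name is "scene" or "top" or "wrist"; returns the picture (384x512x3 uint8, red, green, blue); there is no depth.
- camera_info(name): a dict with "vfov" (degrees; the focal length in pixels is half the picture's height over the tangent of half this angle, whatever the lens; pixels are square), "cx", "cy" (the principal point, pixels), "k1" (the pictures are not rectified: a ray, as slopes to the right and down, at radius r is drawn at 1 + k1 r^2 times it, then the intrinsics apply), "R" (3x3) and "t" (3): a world point X has camera coordinates R X + t. Camera axes: x right, y down, z forward; pixel columns grow to the right and rows downward; lengths in m; the calibration is good to about 2 mm. A picture is of the moment at which its call begins: read the wrist's pose just before it. camera_info takes no time and is no camera call; for the wrist camera it gives the pose at the moment of the call.
- bot.job_done(): hands the job in, once; it reports no verdict.
The state is a dict: "t": time; "q": joint angles; "dq": joint speeds; "joint_torque": joint torques, N m; "tcp_pos": TCP position; "eef_rot": TCP orientation; "force": force on the tool from outside, world axes, zero at the start; "ft_torque": the same for the moment, N m; "opening": finger opening in m.
Only numpy, scipy, OpenCV 4.12 (cv2) and the standard library are available. Lean on these libraries where they do the work, as an engineer would, in place of code of your own. Each camera call takes 0.05 s, during which the arm holds its last target.

TASK

Hang the holding frame on the two pins of the drive unit's pulley, fully home and flat, with its tail on the side of the stop post. Then tighten the pulley's bar knob clockwise until the bar lies in line with the frame's tail; the pulley spins freely, so the frame's tail has to come up against the stop post and brace it. Leave the frame in place on the pins with its tail against the post, and leave the other things on the bench where they are.

Things in the scene. Friction and masses are not known exactly. Their poses are not given: they have to be found in the camera images.
- frame_grip (a point): Centre of the holding frame's black grip block, 36 (x) x 20 (y) x 32 mm tall, standing on the tail by the frame's centre of mass, 78 mm (+x) from the middle of the head's window. The point is 24 mm above the frame's underside, 16 mm below the block's top. x runs along the tail away from the head, z up. Grip across y (20 mm). The frame is loose, 0.3 to 0.5 kg, and starts flat on the bench.
- hole_a (a point): Centre, on the underside, of the 14 mm round hole at the +y end of the frame's head, an aluminium plate 76 (x) x 130 (y) x 8 mm with a 56 mm square window in the middle. 78 mm behind (-x) the grip's centre, 50 mm to +y, 24 mm below it. Axes as the frame.
- hole_b (a point): Centre, on the underside, of the 14 mm hole at the -y end of the head, 100 mm from hole_a. Axes as the frame. The holes are alike: either may go on either pin if the tail then points to the stop post's side.
- frame_tail (a point): Middle of the steel end block, 35 (x) x 30 (y) x 15 mm tall, of the frame's 20 mm wide, 8 mm thick tail: 147 mm (+x) from the window's middle, 4 mm above the underside. The tail ends 165 mm from the window's middle. Axes as the frame.
- pin_a (a point): Foot of a steel pin on the pulley's top face, 85 mm above the bench: upright, 12 mm across, 22 mm tall, top 9 mm tapered to 5 mm. The pulley (190 mm disc, upright shaft) spins freely (0.02 N m). Axes turn with it: pin_a at +y of its axis, x within 0.5 rad of the drive unit's x at the start. A frame hung with its tail along +x hangs 0.12 to 0.5 rad anticlockwise (from above) of the post.
- pin_b (a point): Foot of the other pin, alike, at -y of the pulley's axis, 100 mm from pin_a. The axis lies midway between them.
- knob_grip (a point): On the pulley's axis, in the middle of the black bar knob's grip, 145 mm above the bench. The bar is 44 mm long (this point's y), 14 mm thick (x) and reaches from 120 to 162 mm above the bench; below it a stem and hub up to 38 mm across. It passes through the window and stands clear above the hung frame, whose grip block then tops out at 125 mm. Axes turn with the knob, z up.
- knob (a joint): Turn of the knob relative to the pulley, rad, growing clockwise from above: 0 to 0.3 at the start (bar about across the tail), 1.57 when the bar is in line with the pulley's x axis, so with the hung frame's tail (tight); end stop at 1.74. It takes 0.12 N m, more than the free pulley resists: unbraced, the pulley turns along with the knob.
- stop_post (a point): Centre of the top of the fixed upright steel stop post: 12 mm across, top 118 mm above the bench, at 150 mm (+x) and 21 mm (-y) from the pulley's axis in the drive unit's axes, which this point shares. The unit is fixed, on a wooden foot 170 mm square, 20 mm thick, with an arm to the post. The tail's end block bears on the post when the tail points along this x.
- braced (a point): A place of the fixed drive unit (nothing to see there), 147 mm (+x) from the pulley's axis: frame_tail lies here when the frame is home and its tail is against the stop post. Axes are the drive unit's.
- oil_mid (a point): Bystander, to be left alone: white round oil bottle, 60 mm across, 165 mm tall. Point at its centre.
- tin_mid (a point): Bystander, to be left alone: plain metal can, 66 mm across, 95 mm tall. Point at its centre.
- jar_mid (a point): Bystander, to be left alone: clear screw-top jar, 64 mm across, 85 mm tall. Point at its centre.
- bush_mid (a point): Bystander, to be left alone: brass bush (plain cylinder), 44 mm across, 40 mm tall, standing close to the drive unit in the corner beside the stop post's foot; the frame's tail passes well above it. Point at its centre.
- offcut_mid (a point): Bystander, to be left alone: wood offcut 45 x 60 x 35 mm, lying close to the frame's head. Point at its centre.
- tape_mid (a point): Bystander, to be left alone: grey tape-measure case 70 x 45 x 65 mm. Point at its centre.

How it is judged:
On the way, in this order (a step that is already met when the one before it is completed fails the run):
1. the frame is fully home on both pins (((distance between hole_a and pin_a below 0.0045 m and distance between hole_b and pin_b below 0.0045 m) or (distance between hole_a and pin_b below 0.0045 m and distance between hole_b and pin_a below 0.0045 m))), for 0.3 s.
2. the knob is turned tight relative to the pulley, with the frame still home (((distance between hole_a and pin_a below 0.0045 m and distance between hole_b and pin_b below 0.0045 m) or (distance between hole_a and pin_b below 0.0045 m and distance between hole_b and pin_a below 0.0045 m)) and value of joint knob above 1.37 rad), for 0.2 s.
At the end, for the whole second after the job is handed in: Both holes are within 4.5 mm of the feet of the pins (frame home), the knob is at 1.37 rad or more relative to the pulley (bar within some 11 degrees of the tail's line, or at its end stop), the tail's end is within 15 mm of its place against the post, and all is at rest (all of step 2 and distance between frame_tail and braced below 0.015 m and velocity of joint knob between -0.1 and 0.1 rad/s and linear speed of frame below 0.02 m/s); the robot touches nothing.
It fails at once if another thing on the bench is moved more than 30 mm (distance of any of oil_mid, tin_mid, jar_mid, bush_mid, offcut_mid, tape_mid from where it was at the start of the episode above 0.03 m).
It also fails if it takes over 72 s, if anything falls off the work surface, if the arm or the gripper's body presses on something with over 40 N, if the wrist force passes 120 N, or if a joint passes its speed limit or range.

## Working session

There is one attempt and no reset: what is moved stays moved. The work goes in short steps, Python scripts to look and compute and a tool call to move; the robot and the scene stay as the last step left them, time stands still between calls to the robot, and variables do not carry over. Pictures are saved under pics/ and viewed, and the job is handed in when it is done.

Besides the shell and the picture viewer there is one more tool, called as a command line: name --argument value ..., lists and objects as JSON in quotes. carry_out: Moves the arm, as the interface text tells. Its arguments: {"type":"object","properties":{"targets":{"type":"array"},"grip_force":{"type":"number"}},"required":["targets"]}

```bash
mkdir -p pics; ls
python3 - <<'E'
from workcell import observe, grab_frame, camera_info, bot
import cv2
o=observe();print(o)
for n in ["scene","top","wrist"]:
    c=camera_info(n);print(n,c)
    f=grab_frame(n);cv2.imwrite(f"pics/{n}0.png",f[:,:,::-1])
E
```

```text
pics
{'t': 0.0, 'q': array([-1.46099096e+00,  5.33317872e-02,  1.61428460e+00,  1.42560668e-05,
        1.47599262e+00, -1.18994503e-01]), 'dq': array([-9.93303091e-04,  5.32203540e-05,  1.06897608e-04,  5.11814755e-04,
        5.91625141e-04, -2.36588542e-04]), 'joint_torque': array([ 1.40619370e-03, -3.93679941e+01, -3.70179319e+01,  1.13592301e-05,
        7.10420820e-03,  1.25872552e-05]), 'tcp_pos': array([ 0.1416997 , -0.60813747,  0.25208413]), 'eef_rot': array([-3.14133920e+00,  2.00040455e-03, -1.34199757e+00]), 'force': array([ 0.46077107, -0.2388554 , -0.26845504]), 'ft_torque': array([-0.04178337, -0.01700268,  0.04294818]), 'opening': 0.08568986016046926}
scene {'vfov': 51.630155001639146, 'cx': 255.55373771177517, 'cy': 184.8765086452826, 'k1': 0.026992233287931267, 'R': array([[-0.83691842,  0.54695813,  0.02010869],
       [ 0.28353389,  0.46468456, -0.83885445],
       [-0.46816247, -0.69635125, -0.54398423]]), 't': array([ 0.42050412, -0.09685313,  1.38734429])}
top {'vfov': 51.68786394034568, 'cx': 255.59119933090184, 'cy': 188.8748032714411, 'k1': -0.08927264175962257, 'R': array([[-2.82288985e-02, -9.99599845e-01, -1.81063118e-03],
       [-9.96514103e-01,  2.82839182e-02, -7.84835228e-02],
       [ 7.85033290e-02, -4.11183895e-04, -9.96913767e-01]]), 't': array([0.06078325, 0.55473191, 1.26982727])}
wrist {'vfov': 70.14847011538073, 'cx': 259.19555507606185, 'cy': 191.45894998426633, 'k1': 0.007510035164034338, 'R': array([[ 0.22761202, -0.97375109, -0.0012554 ],
       [-0.93833826, -0.21967852,  0.26695067],
       [-0.26021929, -0.05958319, -0.96370938]]), 't': array([-0.62470136, -0.03323204,  0.37873779])}
```

View pics/top0.png

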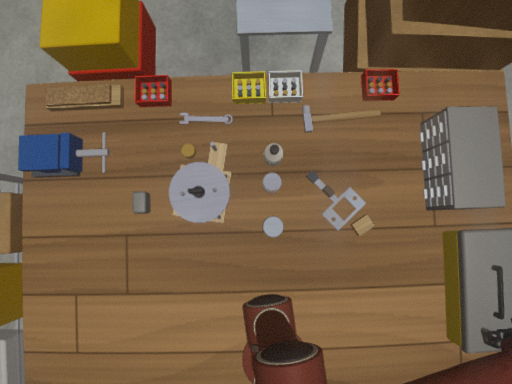

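View pics/scene0.png

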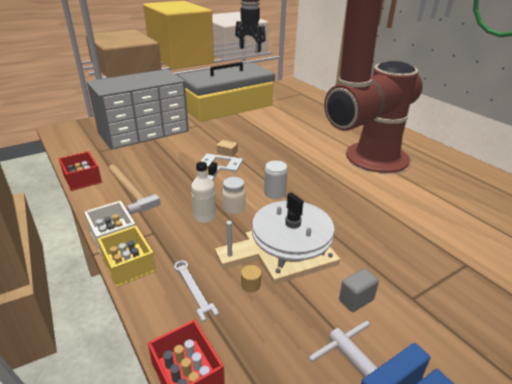

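View pics/wrist0.png

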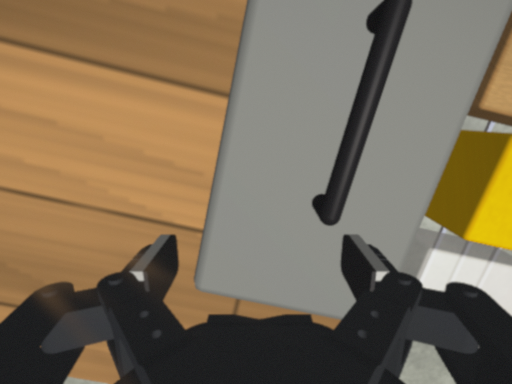

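```bash
cat > h.py <<'E'
import numpy as np, cv2
from workcell import observe, grab_frame, camera_info
from scipy.spatial.transform import Rotation as Ro
def pix2w(c,u,v,z):
    f=192/np.tan(np.radians(c['vfov'])/2)
    xd=np.array([(u-c['cx'])/f,(v-c['cy'])/f]); x=xd.copy()
    for _ in range(20): x=xd/(1+c['k1']*(x@x))
    R=np.array(c['R']);t=np.array(c['t'])
    d=R.T@np.array([x[0],x[1],1]); o=-R.T@t
    return o+d*(z-o[2])/d[2]
def w2pix(c,X):
    f=192/np.tan(np.radians(c['vfov'])/2)
    p=np.array(c['R'])@np.array(X)+c['t']; s=p[:2]/p[2]; s=s*(1+c['k1']*(s@s))
    return np.array([c['cx']+f*s[0],c['cy']+f*s[1]])
def crop(src,dst,x0,y0,w,h,k,):
    im=cv2.imread(src)[y0:y0+h,x0:x0+w]
    im=cv2.resize(im,None,fx=k,fy=k,interpolation=cv2.INTER_CUBIC)
    for i in range(0,w,10):
        cv2.putText(im,str(x0+i),(i*k,8),0,0.3,(0,0,255),1); cv2.line(im,(i*k,10),(i*k,14),(0,0,255),1)
    for i in range(0,h,10):
        cv2.putText(im,str(y0+i),(0,i*k+4),0,0.3,(0,0,255),1)
    cv2.imwrite(dst,im)
def rows(o,pos,rot):
    """shift(mm) in tool axes and rotvec from current pose to a target"""
    R0=Ro.from_euler('xyz',o['eef_rot']); 
    return R0.inv().apply(np.array(pos)-o['tcp_pos'])*1000,(R0.inv()*Ro.from_euler('xyz',rot)).as_rotvec()
E
python3 -c "
from h import *
crop('pics/top0.png','pics/t_frame.png',295,160,90,80,8)
crop('pics/top0.png','pics/t_unit.png',160,130,90,100,6)"
```

```text
(no output)
```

View pics/t_frame.png

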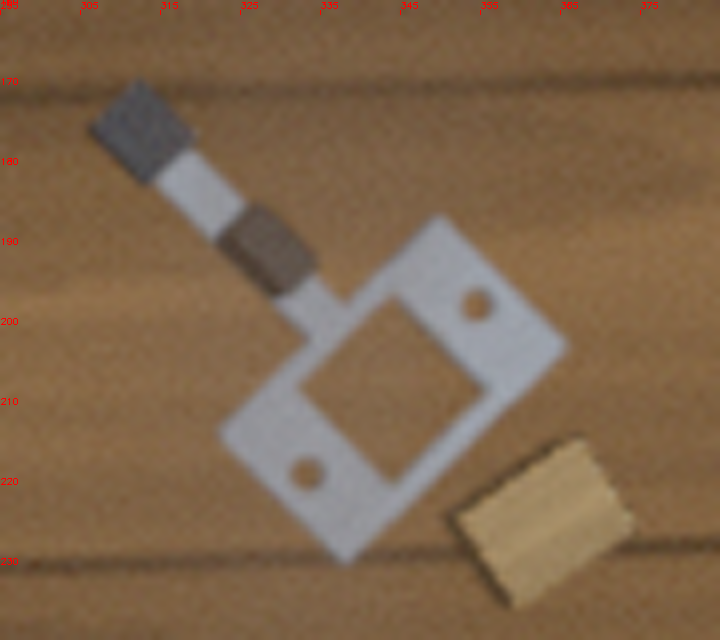

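View pics/t_unit.png

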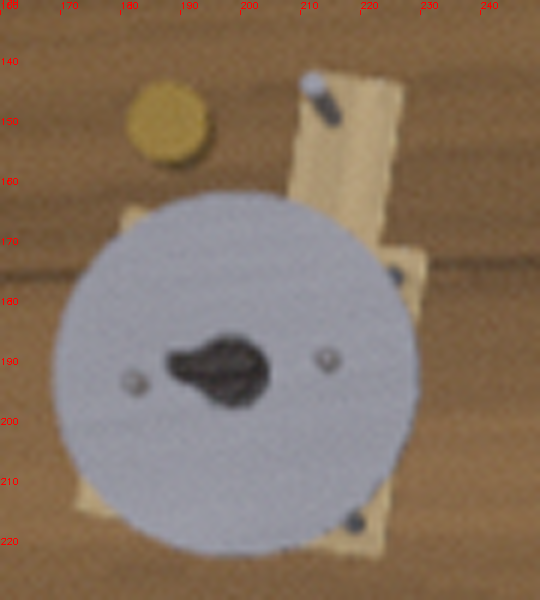

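```bash
python3 - <<'E'
from h import *
c=camera_info('top')
def P(px,py,x0,y0,k,z): return pix2w(c,x0+(px+.5)/k-.5,y0+(py+.5)/k-.5,z)
F=lambda a,b,z:P(a,b,295,160,8,z); U=lambda a,b,z:P(a,b,160,130,6,z)
h1=F(477,305,.006);h2=F(308,473,.006);print('holes',h1,h2,np.linalg.norm(h1-h2))
w=[F(*p,.008) for p in [(395,295),(490,390),(393,483),(300,387)]];m=np.mean(w,0)
print('window',m,[np.linalg.norm(w[i]-w[i-1]) for i in range(4)])
tb=np.mean([F(*p,.015) for p in [(140,80),(193,132),(148,183),(90,128)]],0);print('tailblk',tb,np.linalg.norm((tb-m)[:2]),np.degrees(np.arctan2(*(tb-m)[1::-1])))
print('yaw holes',np.degrees(np.arctan2(*(h1-h2)[1::-1])))
p1=U(136,383,.105);p2=U(329,360,.105);print('pins',p1,p2,np.linalg.norm(p1-p2),(p1+p2)/2,np.degrees(np.arctan2(*(p1-p2)[1::-1])))
L=[U(*p,.085) for p in [(53,372),(419,372),(236,190),(236,555)]];print('rim',np.mean(L,0),np.linalg.norm(L[0]-L[1]),np.linalg.norm(L[2]-L[3]))
print('post',U(312,83,.118)); print('bush',U(167,121,.04))
print('knob ends',U(168,360,.162),U(265,372,.162))
E
python3 -c "
from h import *
crop('pics/scene0.png','pics/s_unit.png',210,180,140,100,5)"
```

```text
holes [ 0.51897021 -0.28034891  0.006     ] [ 0.45186589 -0.20702716  0.006     ] 0.09939350294941413
window [ 0.48539503 -0.24398456  0.008     ] [np.float64(0.05510705119617949), np.float64(0.05528771195367308), np.float64(0.055950084562935265), np.float64(0.05481838551764799)]
tailblk [ 0.59426231 -0.14300069  0.015     ] 0.14849184097338566 42.84860013153832
yaw holes -47.53514593009187
pins [0.54212458 0.26951973 0.105     ] [0.55107942 0.17073989 0.105     ] 0.09918490801761436 [0.546602   0.22012981 0.105     ] 95.17995742432953
rim [0.54797244 0.2213431  0.085     ] 0.19017380571968587 0.18940073521969378
post [0.69150723 0.17536131 0.118     ]
bush [0.68860341 0.2629742  0.04      ]
knob ends [0.54874419 0.24314472 0.162     ] [0.54157425 0.19601033 0.162     ]
```

View pics/s_unit.png

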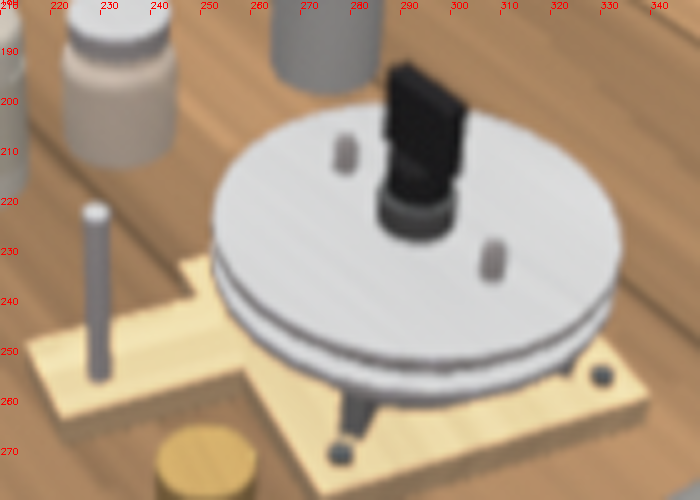

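Run:
```python
from h import *
o=observe()
print(rows(o,[0.50,-0.20,0.27],[np.pi,0,np.radians(-47.4)]))
c=camera_info('wrist');R=np.array(c['R']);T=Ro.from_euler('xyz',o['eef_rot'])
print('cam in tool',T.inv().apply(-R.T@c['t']-o['tcp_pos']), T.inv().apply(R.T[:,2]), T.inv().apply(R.T[:,0]))
```

```text
(array([-316.34455708, -441.5563769 ,  -17.08718521]), array([-0.00060699,  0.00154106, -0.5146477 ]))
cam in tool [ 0.00042659 -0.06953764 -0.12090846] [8.09885475e-04 2.67166808e-01 9.63649958e-01] [ 9.99999512e-01 -7.61813868e-04 -6.29226096e-04]
```

carry_out --targets '[[[0, -19, -26.5, -1, 0, 0, 0], [0, -19, -26.5, -1, 0, 0, 0], [0, -19, -26.5, -1, 0, 0, 0], [0, -19, -26.5, -1, 0, 0, 0], [0, -19, -26.5, -1, 0, 0, 0], [0, -19, -26.5, -1, 0, 0, 0], [0, -19, -26.5, -1, 0, 0, 0], [0, -19, -26.5, -1, 0, 0, 0], [0, -19, -26.5, -1, 0, 0, 0], [0, -19, -26.5, -1, 0, 0, 0]]]'

```text
t: 0.98
tcp_pos: [0.3574, -0.3621, 0.2631]
eef_rot: [3.142, 0.0, -1.342]
force: [1.5, -0.3, 0.2]
opening: 0.0855
```

carry_out --targets '[[[0, -19, -26.5, -1, 0, 0, 0], [0, -19, -26.5, -1, 0, 0, 0], [0, -19, -26.5, -1, 0, 0, 0], [0, -19, -26.5, -1, 0, 0, 0], [0, -19, -26.5, -1, 0, 0, 0], [0, -19, -26.5, -1, 0, 0, 0], [0, 0, 0, 0, 0, 0, -0.124], [0, 0, 0, 0, 0, 0, -0.124], [0, 0, 0, 0, 0, 0, -0.124], [0, 0, 0, 0, 0, 0, -0.124]]]'

```text
t: 1.82
tcp_pos: [0.4858, -0.2159, 0.2688]
eef_rot: [3.141, 0.001, -0.839]
force: [0.5, 0.8, 0.3]
opening: 0.0852
```

Run:
```python
from h import *
import pickle
o=observe();c=camera_info('wrist');f=grab_frame('wrist');cv2.imwrite('pics/w1.png',f[:,:,::-1]);pickle.dump(c,open('w1.pkl','wb'))
print(o['t'],o['tcp_pos'],o['eef_rot'])
crop('pics/w1.png','pics/w1c.png',0,0,512,384,1)
```

```text
1.8167 [ 0.4857659  -0.21593319  0.26881737] [ 3.14132824e+00  8.07167222e-04 -8.39001194e-01]
```

View pics/w1.png

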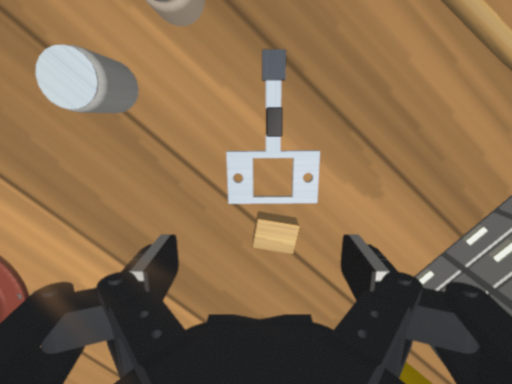

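```bash
python3 -c "
from h import *
crop('pics/w1.png','pics/w1c.png',220,40,110,170,4)"
```

```text
(no output)
```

View pics/w1c.png

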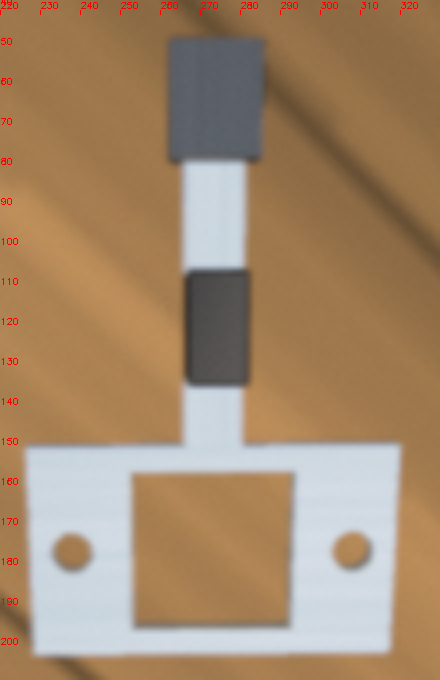

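Run:
```python
from h import *
import pickle
c=pickle.load(open('w1.pkl','rb'))
F=lambda px,py,z: pix2w(c,220+(px+.5)/4-.5,40+(py+.5)/4-.5,z)
h1=F(352,550,.007);h2=F(72,552,.007);print(h1,h2,np.linalg.norm(h1-h2))
y=h2-h1;print('yaw',np.degrees(np.arctan2(y[1],y[0]))-90)
w=[F(*p,.008) for p in [(132,473),(295,472),(290,627),(135,629)]];m=np.mean(w,0);print('win',m,[np.linalg.norm(w[i]-w[i-1]) for i in range(4)], (h1+h2)/2)
for x in (187,190): 
  g=F((x+249)/2,(269+386)/2,.04);print('grip',g,np.linalg.norm((g-m)[:2]),np.degrees(np.arctan2(*(g-m)[1::-1])))
print(np.linalg.norm(F(190,300,.04)-F(249,300,.04)))
tb=F(215,100,.015);print(tb,np.linalg.norm((tb-m)[:2]),np.degrees(np.arctan2(*(tb-m)[1::-1])))
o=observe()
```

```text
[ 0.5212581  -0.27919038  0.007     ] [ 0.45369148 -0.20516353  0.007     ] 0.10022585800887869
yaw 42.38768261919179
win [ 0.48764436 -0.24245018  0.008     ] [np.float64(0.05702396525737412), np.float64(0.05707034094183423), np.float64(0.05660744692305672), np.float64(0.05643044630040613)] [ 0.48747479 -0.24217696  0.007     ]
grip [ 0.54510949 -0.18934146  0.04      ] 0.07824818028899086 42.74382018178568
grip [ 0.54542007 -0.18968684  0.04      ] 0.07824322996820995 42.40371529313259
0.01814967154892306
[ 0.59576528 -0.1429009   0.015     ] 0.14697003775610792 42.63644428519183
```

Run:
```python
from h import *
print(rows(observe(),[0.545,-0.1895,0.033],[np.pi,0,np.radians(-47.5)]))
```

```text
(array([ 20.24766159, -61.91027737, 235.80543457]), array([ 0.00025836,  0.00080662, -0.00663464]))
```

carry_out --targets '[[[0, 5, -15.5, 20, 0, 0, -0.007], [0, 5, -15.5, 20, 0, 0, 0], [0, 5, -15.5, 20, 0, 0, 0], [0, 5, -15.5, 20, 0, 0, 0], [0, 0, 0, 25, 0, 0, 0], [0, 0, 0, 25, 0, 0, 0], [0, 0, 0, 25, 0, 0, 0], [0, 0, 0, 20, 0, 0, 0], [0, 0, 0, 10, 0, 0, 0], [0, 0, 0, 0, 0, 0, 0]]]'

```text
t: 2.7
tcp_pos: [0.5432, -0.1891, 0.081]
eef_rot: [3.139, 0.006, -0.841]
force: [0.2, -0.3, -0.5]
opening: 0.0854
```

Run:
```python
from h import *
o=observe();print(rows(o,[0.545,-0.1895,0.033],[np.pi,0,np.radians(-47.5)]))
cv2.imwrite('pics/w2.png',grab_frame('wrist')[:,:,::-1])
```

```text
(array([ 1.80054135, -1.16446152, 47.9656896 ]), array([ 0.0022567 ,  0.00572904, -0.01166093]))
```

View pics/w2.png

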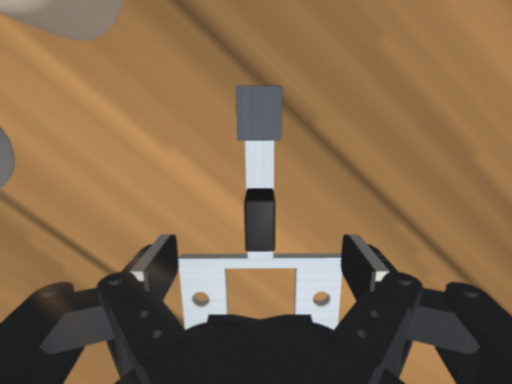

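carry_out --targets '[[[0, 0.5, -0.5, 15, 0.002, 0.005, -0.01], [0, 0.5, -0.5, 15, 0, 0, 0], [0, 0, 0, 12, 0, 0, 0], [0, 0, 0, 6, 0, 0, 0], [0, 0, 0, 0, 0, 0, 0], [0, 0, 0, 0, 0, 0, 0], [120, 0, 0, 0, 0, 0, 0], [200, 0, 0, 0, 0, 0, 0], [255, 0, 0, 0, 0, 0, 0], [255, 0, 0, 0, 0, 0, 0]]]' --grip_force 60

```text
t: 3.58
tcp_pos: [0.5472, -0.1903, 0.037]
eef_rot: [-3.139, -0.006, -0.829]
force: [0.1, -0.6, 0.2]
opening: 0.0391
```

carry_out --targets '[[[255, 0, 0, 0, 0, 0, 0], [255, 0, 0, 0, 0, 0, 0], [255, 0, 0, 0, 0, 0, 0], [255, 0, 0, 0, 0, 0, 0], [255, 0, 0, 0, 0, 0, 0], [255, 0, 0, -3, 0, 0, 0], [255, 0, 0, -8, 0, 0, 0], [255, 0, 0, -15, 0, 0, 0], [255, 0, 0, -20, 0, 0, 0], [255, 0, 0, -20, 0, 0, 0]]]'

```text
t: 4.42
tcp_pos: [0.5453, -0.1894, 0.1017]
eef_rot: [-3.141, -0.002, -0.829]
force: [0.8, -0.8, -3.5]
opening: 0.0193
```

Run:
```python
from h import *
print(rows(observe(),[0.42,0.20,0.255],[np.pi,0,np.radians(-84.8)]))
```

```text
(array([-371.41727228, -170.87912473, -153.93709664]), array([-0.00131406, -0.00177618,  0.651122  ]))
```

carry_out --targets '[[[255, 0, 0, -25, 0, 0, 0], [255, 0, 0, -25, 0, 0, 0], [255, 0, 0, -25, 0, 0, 0], [255, 0, 0, -25, 0, 0, 0], [255, 0, 0, -25, 0, 0, 0], [255, 0, 0, -23, 0, 0, 0], [255, -10, -5, -4, 0, 0, 0], [255, -20, -9, -2, 0, 0, 0], [255, -28, -13, 0, 0, 0, 0], [255, -28, -13, 0, 0, 0, 0]]]'

```text
t: 5.25
tcp_pos: [0.5158, -0.0978, 0.2542]
eef_rot: [-3.141, -0.002, -0.83]
force: [0.1, 1.8, -3.4]
opening: 0.019
```

carry_out --targets '[[[255, -30, -14, 0, 0, 0, 0], [255, -30, -14, 0, 0, 0, 0], [255, -30, -14, 0, 0, 0, 0], [255, -30, -14, 0, 0, 0, 0], [255, -30, -14, 0, 0, 0, 0], [255, -30, -14, 0, 0, 0, 0], [255, -30, -14, 0, 0, 0, 0], [255, -30, -14, 0, 0, 0, 0], [255, -25, -11, 0, 0, 0, 0], [255, -15, -7, 0, 0, 0, 0]]]'

```text
t: 6.08
tcp_pos: [0.4212, 0.1975, 0.2527]
eef_rot: [3.141, -0.003, -0.826]
force: [0.9, -0.9, -2.8]
opening: 0.0192
```

carry_out --targets '[[[255, 0, 0, 0, 0, 0, 0.05], [255, 0, 0, 0, 0, 0, 0.09], [255, 0, 0, 0, 0, 0, 0.1], [255, 0, 0, 0, 0, 0, 0.1], [255, 0, 0, 0, 0, 0, 0.1], [255, 0, 0, 0, 0, 0, 0.1], [255, 0, 0, 0, 0, 0, 0.07], [255, 0, 0, 0, 0, 0, 0.04], [255, 0, 0, 0, 0, 0, 0], [255, 0, 0, 0, 0, 0, 0]]]'

```text
t: 6.92
tcp_pos: [0.4228, 0.1951, 0.2533]
eef_rot: [-3.139, -0.003, -1.478]
force: [-0.5, -0.1, -3.1]
opening: 0.0188
```

Run:
```python
from h import *
import pickle
o=observe();c=camera_info('wrist');f=grab_frame('wrist');cv2.imwrite('pics/w3.png',f[:,:,::-1]);pickle.dump((c,o),open('w3.pkl','wb'))
print(o['t'],o['q'],o['tcp_pos'],o['eef_rot'])
```

```text
6.9167 [ 0.27427424 -0.3457032   1.97034256 -0.00344548  1.51525245  1.75199784] [0.42277074 0.19511389 0.25329065] [-3.13929994e+00 -3.07770634e-03 -1.47753878e+00]
```

View pics/w3.png

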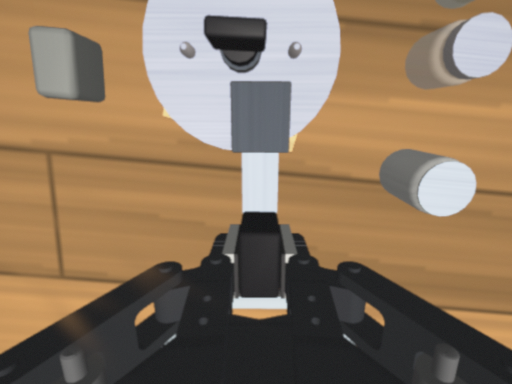

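```bash
python3 -c "
from h import *
crop('pics/w3.png','pics/w3a.png',170,0,140,75,5)
crop('pics/w3.png','pics/w3b.png',210,70,100,240,3)"
```

```text
(no output)
```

View pics/w3a.png

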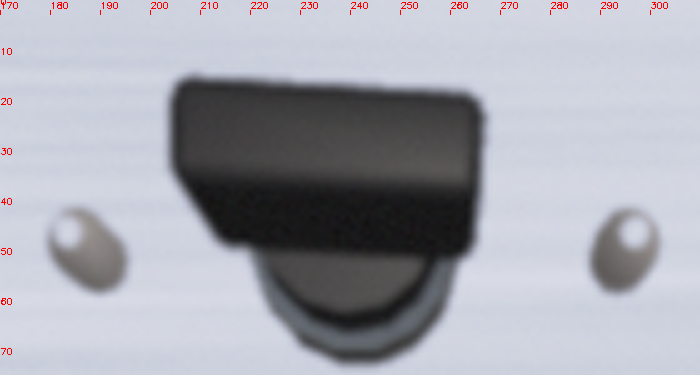

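View pics/w3b.png

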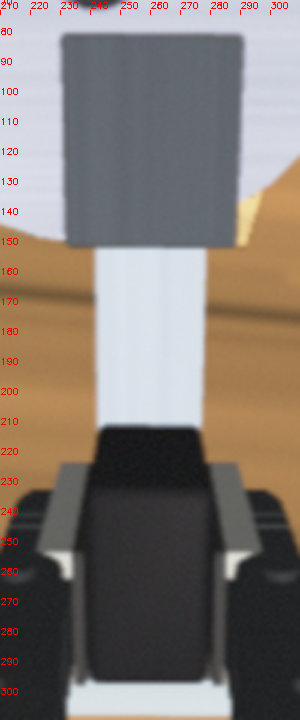

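Run:
```python
from h import *
import pickle
c,o=pickle.load(open('w3.pkl','rb'))
A=lambda p,z: pix2w(c,170+(p[0]+.5)/5-.5,(p[1]+.5)/5-.5,z)
B=lambda p,z: pix2w(c,210+(p[0]+.5)/3-.5,70+(p[1]+.5)/3-.5,z)
pa=A((69,233),.107);pb=A((634,233),.107)
print('pins',pa,pb,np.linalg.norm(pa-pb),'axis',(pa+pb)/2,'yaw',np.degrees(np.arctan2(*(pa-pb)[1::-1]))-90)
k=[A(p,.162) for p in [(173,78),(482,97),(470,186),(176,170)]];print('knob',np.mean(k,0),np.degrees(np.arctan2(*(k[0]-k[1])[1::-1])))
zu=o['tcp_pos'][2]-.033
q=[B(p,zu+.015) for p in [(61,35),(243,35),(238,246),(67,246)]];m=np.mean(q,0)
print([np.linalg.norm(q[i]-q[i-1]) for i in range(4)],m)
T=Ro.from_euler('xyz',o['eef_rot']);print('tail in tool',T.inv().apply(m-o['tcp_pos']))
d=(q[0]+q[1]-q[2]-q[3]);print('tail yaw',np.degrees(np.arctan2(d[1],d[0])),'tool yaw+90',np.degrees(o['eef_rot'][2])+90)
l=B((97,260),zu+.008);l2=B((103-6.5+0,420),zu+.008)
g=[B(p,zu+.04) for p in [(90,489),(212,489),(210,680),(90,680)]];print('block',[np.linalg.norm(g[i]-g[i-1]) for i in range(4)],T.inv().apply(np.mean(g,0)-o['tcp_pos']))
```

```text
pins [0.54475812 0.27293758 0.107     ] [0.55425476 0.17369603 0.107     ] 0.0996948910156171 axis [0.54950644 0.22331681 0.107     ] yaw 5.466115761977306
knob [0.5496628  0.22340348 0.162     ] 92.40236890218918
[np.float64(0.033219526352331594), np.float64(0.028762537185086975), np.float64(0.03324409270592202), np.float64(0.028888043176222965)] [0.49120307 0.20060174 0.23529065]
tail in tool [ 0.00085318 -0.06860456  0.01816005]
tail yaw 5.601769241506905 tool yaw+90 5.343264024268905
block [np.float64(0.03322043673088576), np.float64(0.018338599453368985), np.float64(0.033237921035096984), np.float64(0.01930735930136798)] [ 0.0005902  -0.00211792 -0.00699338]
```

Run:
```python
from h import *
import pickle
c,o=pickle.load(open('w3.pkl','rb'))
B=lambda p,z: pix2w(c,210+(p[0]+.5)/3-.5,70+(p[1]+.5)/3-.5,z)
T=Ro.from_euler('xyz',o['eef_rot'])
for h in (.033,.036,.038,.041):
  zu=o['tcp_pos'][2]-h
  for n,P,z in (('tail',[(61,35),(243,35),(238,246),(67,246)],.015),('blk',[(90,489),(212,489),(210,680),(90,680)],.04)):
    q=[B(p,zu+z) for p in P]
    print(h,n,[round(1e3*np.linalg.norm(q[i]-q[i-1]),1) for i in range(4)],1e3*T.inv().apply(np.mean(q,0)-o['tcp_pos']))
  print(' tailwidth',np.linalg.norm(B((96,340),zu+.008)-B((205,340),zu+.008)))
```

```text
0.033 tail [np.float64(33.2), np.float64(28.8), np.float64(33.2), np.float64(28.9)] [  0.85317911 -68.60455574  18.16004898]
0.033 blk [np.float64(33.2), np.float64(18.3), np.float64(33.2), np.float64(19.3)] [ 0.59020352 -2.11792385 -6.99337928]
 tailwidth 0.019948634895716043
0.036 tail [np.float64(33.9), np.float64(29.4), np.float64(34.0), np.float64(29.5)] [  0.86768116 -68.58335011  21.16006709]
0.036 blk [np.float64(34.1), np.float64(18.8), np.float64(34.1), np.float64(19.8)] [ 0.60096551 -0.34246005 -3.99739469]
 tailwidth 0.02035853098158385
0.038 tail [np.float64(34.4), np.float64(29.8), np.float64(34.4), np.float64(29.9)] [  0.87734919 -68.56921302  23.16007916]
0.038 blk [np.float64(34.7), np.float64(19.1), np.float64(34.7), np.float64(20.2)] [ 0.60814018  0.84118248 -2.00007163]
 tailwidth 0.020631795038829052
0.041 tail [np.float64(35.1), np.float64(30.4), np.float64(35.2), np.float64(30.6)] [  0.89185124 -68.54800739  26.16009727]
0.041 blk [np.float64(35.6), np.float64(19.6), np.float64(35.6), np.float64(20.7)] [0.61890217 2.61664628 0.99591296]
 tailwidth 0.021041691124696837
```

Run:
```python
from h import *
o=observe();print(o['tcp_pos'],o['eef_rot'],rows(o,[0.6276,0.2312,0.25],[np.pi,0,np.radians(-84.65)]))
```

```text
[0.42297282 0.19511173 0.25358817] [-3.13886395e+00 -3.00375600e-03 -1.47767507e+00] (array([ -16.91500462, -207.08591172,    4.10247336]), array([-0.00272832, -0.0030041 , -0.00024976]))
```

carry_out --targets '[[[255, -1, -10, 0, -0.002, -0.003, 0], [255, -2, -24, 0, 0, 0, 0], [255, -2, -28, 0, 0, 0, 0], [255, -3, -32, 1, 0, 0, 0], [255, -3, -32, 1, 0, 0, 0], [255, -2, -30, 1, 0, 0, 0], [255, -2, -25, 1, 0, 0, 0], [255, -1, -16, 0, 0, 0, 0], [255, -1, -9, 0, 0, 0, 0], [255, 0, -1, 0, 0, 0, 0]]]'

```text
t: 7.8
tcp_pos: [0.6292, 0.231, 0.2503]
eef_rot: [-3.14, 0.0, -1.479]
force: [-0.4, -0.2, -3.8]
opening: 0.0192
```

Run:
```python
from h import *
o=observe();print(o['tcp_pos'],o['eef_rot'],rows(o,[0.6276,0.2312,0.152],[np.pi,0,np.radians(-84.65)]))
for n in ('wrist','top','scene'): cv2.imwrite(f'pics/{n}4.png',grab_frame(n)[:,:,::-1])
crop('pics/top4.png','pics/top4c.png',140,130,120,100,6)
```

```text
[0.62919943 0.23104966 0.25033635] [-3.14016904e+00  4.43095812e-05 -1.47876265e+00] (array([-0.29234033,  1.7188347 , 98.33401725]), array([-1.42364277e-03,  4.33547212e-05, -1.34147125e-03]))
```

View pics/top4c.png

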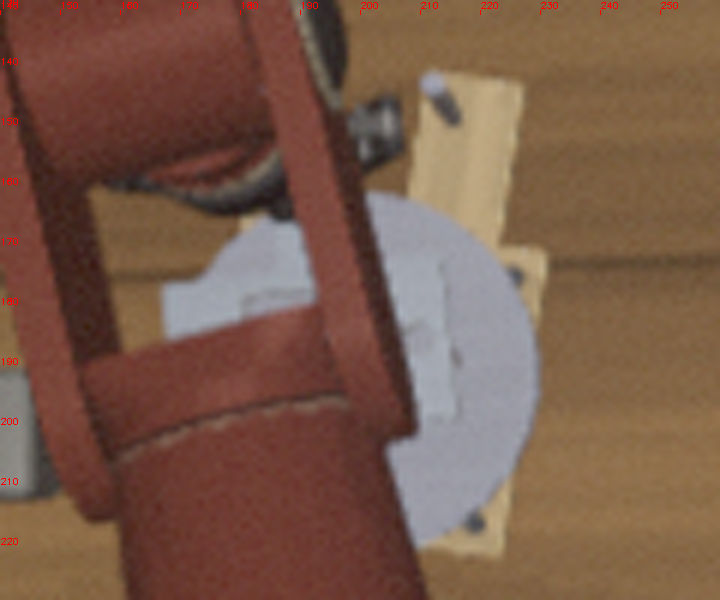

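View pics/scene4.png

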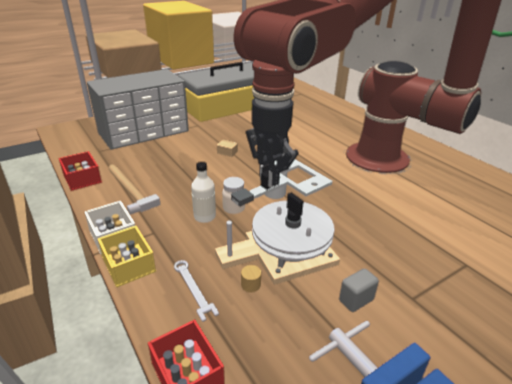

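carry_out --targets '[[[255, 0, 0.8, 6, -0.001, 0, -0.001], [255, 0, 0.8, 14, 0, 0, 0], [255, 0, 0, 16, 0, 0, 0], [255, 0, 0, 16, 0, 0, 0], [255, 0, 0, 16, 0, 0, 0], [255, 0, 0, 14, 0, 0, 0], [255, 0, 0, 9, 0, 0, 0], [255, 0, 0, 4, 0, 0, 0], [255, 0, 0, 0, 0, 0, 0], [255, 0, 0, 0, 0, 0, 0]]]'

```text
t: 8.78
tcp_pos: [0.6272, 0.2309, 0.1568]
eef_rot: [-3.139, 0.0, -1.478]
force: [-0.0, -0.3, -2.9]
opening: 0.0192
```

Run:
```python
from h import *
o=observe();print(o['tcp_pos'],o['eef_rot'],o['force'],rows(o,[0.6276,0.2312,0.122],[np.pi,0,np.radians(-84.65)]))
for n in ('wrist','top','scene'): cv2.imwrite(f'pics/{n}5.png',grab_frame(n)[:,:,::-1])
crop('pics/scene5.png','pics/scene5c.png',210,180,140,100,5)
crop('pics/top5.png','pics/top5c.png',160,130,90,100,6)
```

```text
[0.62721878 0.23092206 0.15678709] [-3.13930261e+00  3.73091174e-04 -1.47797147e+00] [-0.01649896 -0.25516655 -2.9361822 ] (array([-0.22842395, -0.32568089, 34.78801086]), array([-0.00229015,  0.00037246, -0.00055069]))
```

View pics/scene5c.png

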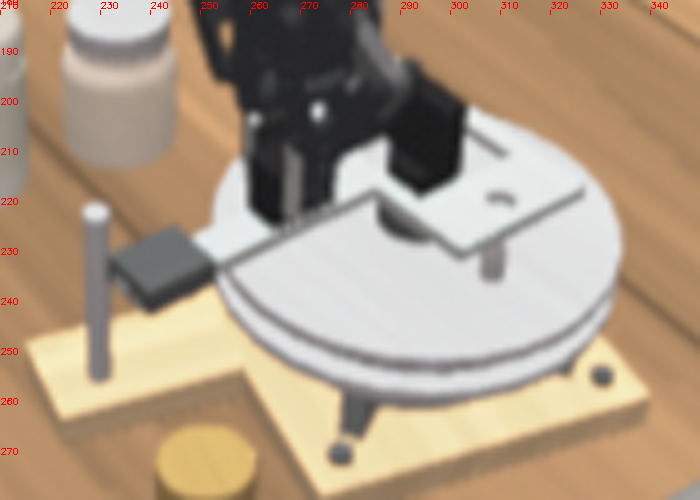

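View pics/wrist5.png

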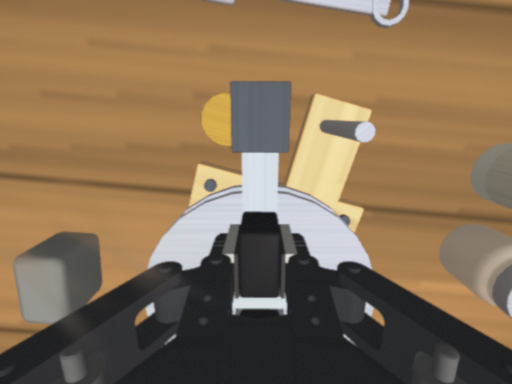

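View pics/top5c.png

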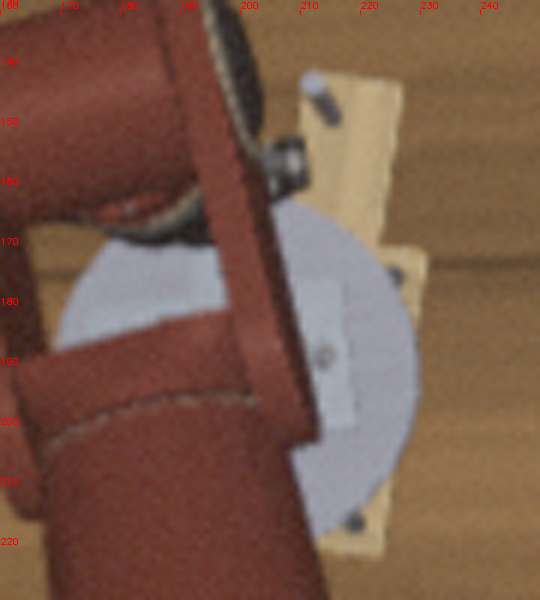

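Run:
```python
from h import *
crop('pics/top5.png','pics/a.png',200,178,26,26,14)
crop('pics/scene5.png','pics/b.png',285,205,45,40,9)
a=cv2.imread('pics/a.png');b=cv2.imread('pics/b.png')
im=np.zeros((370,780,3),np.uint8);im[:a.shape[0],:a.shape[1]]=a;im[:b.shape[0],370:370+b.shape[1]]=b
cv2.imwrite('pics/ab.png',im)
```

```text
(no output)
```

View pics/ab.png

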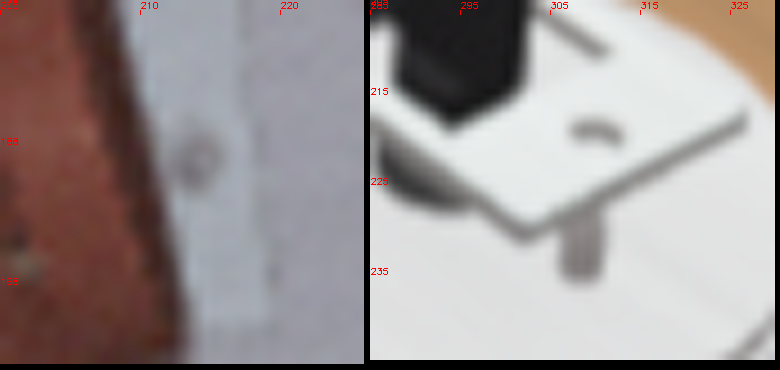

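carry_out --targets '[[[255, -0.2, -0.3, 3, -0.002, 0, 0], [255, 0, 0, 4, 0, 0, 0], [255, 0, 0, 4, 0, 0, 0], [255, 0, 0, 4, 0, 0, 0], [255, 0, 0, 3, 0, 0, 0], [255, 0, 0, 2, 0, 0, 0], [255, 0, 0, 1, 0, 0, 0], [255, 0, 0, 0, 0, 0, 0], [255, 0, 0, 0, 0, 0, 0], [255, 0, 0, 0, 0, 0, 0]]]'

```text
t: 9.77
tcp_pos: [0.6274, 0.2312, 0.1356]
eef_rot: [3.142, 0.0, -1.478]
force: [0.8, 0.6, -3.5]
opening: 0.019
```

Run:
```python
from h import *
o=observe();print(o['tcp_pos'],o['eef_rot'],o['force'],o['ft_torque'],rows(o,[0.6276,0.2312,0.122],[np.pi,0,np.radians(-84.65)]))
for n in ('top','scene'): cv2.imwrite(f'pics/{n}6.png',grab_frame(n)[:,:,::-1])
crop('pics/top6.png','pics/a.png',200,178,26,26,14)
crop('pics/scene6.png','pics/b.png',270,195,60,50,7)
a=cv2.imread('pics/a.png');b=cv2.imread('pics/b.png')
im=np.zeros((370,800,3),np.uint8);im[:a.shape[0],:a.shape[1]]=a;im[:b.shape[0],370:370+b.shape[1]]=b
cv2.imwrite('pics/ab6.png',im)
```

```text
[0.62738879 0.23116407 0.13560358] [ 3.14151507e+00  3.88033870e-04 -1.47803764e+00] [ 0.76950944  0.60110706 -3.4624179 ] [-0.01539968  0.02408354 -0.01014891] (array([-1.09298179e-02, -2.14685331e-01,  1.36035702e+01]), array([ 7.74620624e-05,  3.88057769e-04, -6.16408973e-04]))
```

View pics/ab6.png

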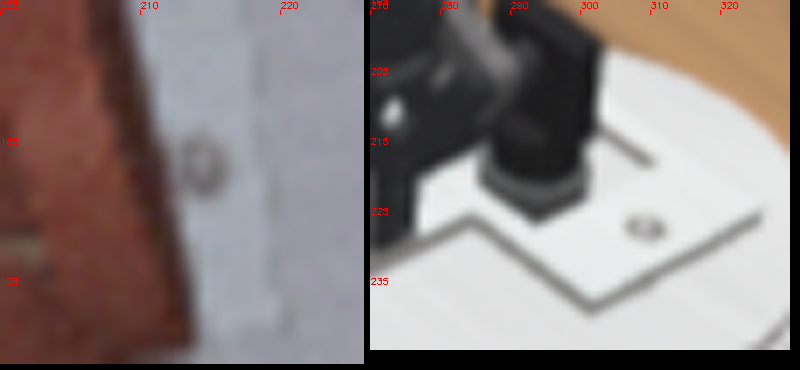

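carry_out --targets '[[[255, 0, 0, 2, 0, 0, 0], [255, 0, 0, 2, 0, 0, 0], [255, 0, 0, 2, 0, 0, 0], [255, 0, 0, 2, 0, 0, 0], [255, 0, 0, 1.5, 0, 0, 0], [255, 0, 0, 1, 0, 0, 0], [255, 0, 0, 1, 0, 0, 0], [255, 0, 0, 0, 0, 0, 0], [255, 0, 0, 0, 0, 0, 0], [255, 0, 0, 0, 0, 0, 0]]]'

```text
t: 10.7
tcp_pos: [0.6272, 0.2311, 0.1238]
eef_rot: [3.141, 0.0, -1.478]
force: [0.9, -0.5, -3.2]
opening: 0.019
```

Run:
```python
from h import *
o=observe();print(o['tcp_pos'],o['eef_rot'],o['force'],o['ft_torque'])
for n in ('scene',): cv2.imwrite(f'pics/{n}7.png',grab_frame(n)[:,:,::-1])
crop('pics/scene7.png','pics/b.png',210,190,140,80,5)
```

```text
[0.62723153 0.2310711  0.12379368] [ 3.14105615e+00  2.22907487e-04 -1.47803237e+00] [ 0.92644045 -0.47780008 -3.24980831] [-0.07709855 -0.1677537   0.06109965]
```

View pics/b.png

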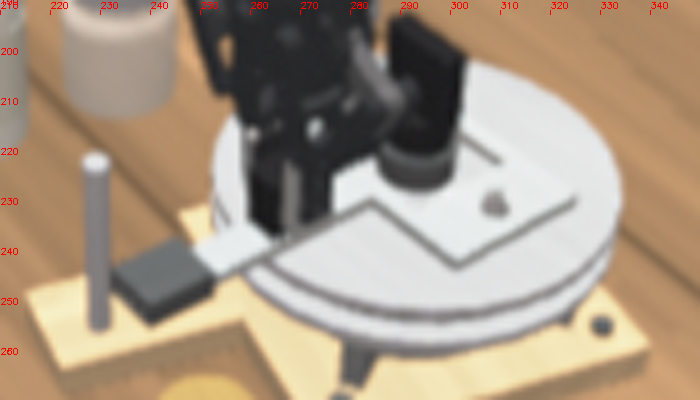

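carry_out --targets '[[[255, 0, 0, 0.5, 0, 0, 0], [255, 0, 0, 0.5, 0, 0, 0], [255, 0, 0, 0.5, 0, 0, 0], [255, 0, 0, 0.5, 0, 0, 0], [255, 0, 0, 0, 0, 0, 0], [255, 0, 0, 0, 0, 0, 0], [255, 0, 0, 0, 0, 0, 0], [255, 0, 0, 0, 0, 0, 0], [255, 0, 0, 0, 0, 0, 0], [255, 0, 0, 0, 0, 0, 0]]]'

```text
t: 11.58
tcp_pos: [0.6273, 0.2311, 0.1219]
eef_rot: [3.141, 0.0, -1.478]
force: [-0.2, -1.0, -3.5]
opening: 0.0189
```

carry_out --targets '[[[255, 0, 0, 0.5, 0, 0, 0], [255, 0, 0, 0.5, 0, 0, 0], [255, 0, 0, 0.5, 0, 0, 0], [255, 0, 0, 0, 0, 0, 0], [255, 0, 0, 0, 0, 0, 0], [255, 0, 0, 0, 0, 0, 0], [255, 0, 0, 0, 0, 0, 0], [255, 0, 0, 0, 0, 0, 0], [255, 0, 0, 0, 0, 0, 0], [255, 0, 0, 0, 0, 0, 0]]]'

```text
t: 12.42
tcp_pos: [0.6275, 0.2312, 0.1218]
eef_rot: [-3.141, 0.0, -1.478]
force: [-4.6, -0.7, 5.7]
opening: 0.0189
```

carry_out --targets '[[[255, 0, 0, -0.3, 0, 0, 0], [200, 0, 0, 0, 0, 0, 0], [150, 0, 0, 0, 0, 0, 0], [110, 0, 0, 0, 0, 0, 0], [110, 0, 0, 0, 0, 0, 0], [110, 0, 0, 0, 0, 0, 0], [110, 0, 0, 0, 0, 0, 0], [110, 0, 0, -3, 0, 0, 0], [110, 0, 0, -8, 0, 0, 0], [110, 0, 0, -15, 0, 0, 0]]]'

```text
t: 13.25
tcp_pos: [0.6261, 0.2308, 0.1454]
eef_rot: [3.137, -0.0, -1.478]
force: [-0.1, -0.1, 0.2]
opening: 0.0485
```

carry_out --targets '[[[110, 0, 0, -20, 0, 0, 0], [110, 0, 0, -22, 0, 0, 0], [110, 0, 5, -24, 0, 0, 0], [110, 0, 15, -20, 0, 0, 0], [110, 0, 25, -15, 0, 0, 0], [110, 0, 30, -8, 0, 0, 0], [110, 0, 30, 0, 0, 0, 0], [110, 0, 30, 0, 0, 0, 0], [110, 0, 25, 0, 0, 0, 0], [110, 0, 15, 0, 0, 0, 0]]]'

```text
t: 14.08
tcp_pos: [0.4513, 0.2148, 0.2577]
eef_rot: [-3.14, 0.001, -1.477]
force: [0.6, -0.6, -0.0]
opening: 0.0488
```

Run:
```python
from h import *
import pickle
o=observe();c=camera_info('wrist');f=grab_frame('wrist');cv2.imwrite('pics/w8.png',f[:,:,::-1]);pickle.dump((c,o),open('w8.pkl','wb'))
print(o['t'],o['tcp_pos'],o['eef_rot'],o['opening'])
cv2.imwrite(f'pics/scene8.png',grab_frame('scene')[:,:,::-1])
crop('pics/scene8.png','pics/b8.png',210,190,140,80,5)
```

```text
14.0833 [0.4512892  0.21484903 0.25769265] [-3.13972940e+00  8.63144913e-04 -1.47742759e+00] 0.0487875967992146
```

View pics/b8.png

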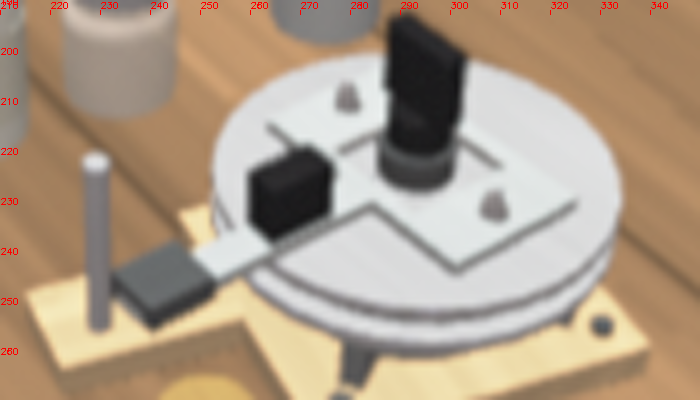

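View pics/w8.png

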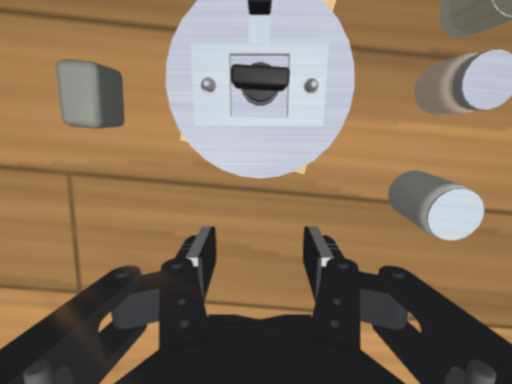

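```bash
python3 -c "
from h import *
crop('pics/w8.png','pics/w8c.png',180,30,160,110,5)"
```

```text
(no output)
```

View pics/w8c.png

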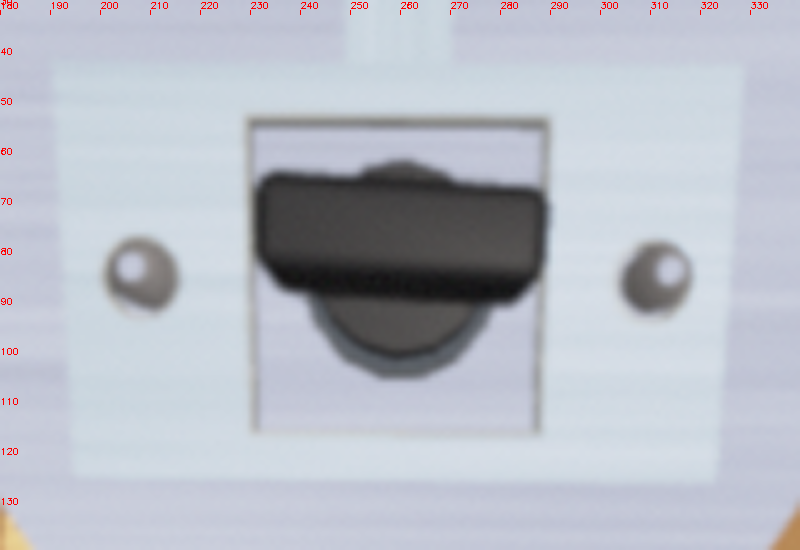

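Run:
```python
from h import *
import pickle
c,o=pickle.load(open('w8.pkl','rb'))
A=lambda p,z: pix2w(c,180+(p[0]+.5)/5-.5,30+(p[1]+.5)/5-.5,z)
a=lambda d:np.degrees(np.arctan2(d[1],d[0]))
pa=A((131,266),.107);pb=A((669,271),.107);print('pins',(pa+pb)/2,np.linalg.norm(pa-pb),a(pa-pb)-90)
k=[A(p,.162) for p in [(258,174),(545,190),(543,272),(260,258)]];print('knob',np.mean(k,0),a(k[0]-k[1]),a(k[3]-k[2]),[np.linalg.norm(k[i]-k[i-1]) for i in range(4)])
w=[A(p,.093) for p in [(250,121),(548,121),(539,433),(253,432)]];print('win',np.mean(w,0),a(w[0]-w[1])-90,[np.linalg.norm(w[i]-w[i-1]) for i in range(4)])
kc=np.mean(k,0); yaw=a(k[0]-k[1]+k[3]-k[2])-90-0
print('yawtool',yaw,'q',o['q'])
print(rows(o,[.5493,.2235,.25],[np.pi,0,np.radians(yaw)]))
```

```text
pins [0.54963591 0.22349705 0.107     ] 0.09987842644399636 4.896186228538667
knob [0.54984727 0.22334287 0.162     ] 92.46121344986655 92.75111468550993 [np.float64(0.01138534045595546), np.float64(0.041887202451039024), np.float64(0.011175583105607413), np.float64(0.041928554387283)]
win [0.54878739 0.22392121 0.093     ] 5.391166181109156 [np.float64(0.05689469226914348), np.float64(0.05663031539258141), np.float64(0.05707344207721968), np.float64(0.05758279513153451)]
yawtool 2.606235581705647 q [ 2.95078146e-01 -2.57624686e-01  1.89345804e+00  4.73415557e-04
  1.50376091e+00  1.77247530e+00]
(array([  0.53120232, -98.37594899,   7.87550268]), array([-2.14564644e-03, -7.29289047e-04, -1.52291521e+00]))
```

carry_out --targets '[[[110, 0, -20, 0, 0, 0, 0], [110, 0, -26, 0, 0, 0, 0], [110, 0.5, -26, 0, 0, 0, 0], [110, 0, -20, 0, 0, 0, 0], [110, 0, -6, 0, 0, 0, -0.1], [110, 0, 0, 0, 0, 0, -0.12], [110, 0, 0, 0, 0, 0, -0.12], [110, 0, 0, 0, 0, 0, -0.12], [110, 0, 0, 0, 0, 0, -0.12], [110, 0, 0, 0, 0, 0, -0.12]]]'

```text
t: 15.02
tcp_pos: [0.5521, 0.2234, 0.2568]
eef_rot: [-3.14, -0.001, -0.772]
force: [0.4, 0.2, 0.1]
opening: 0.0486
```

carry_out --targets '[[[110, 0, 0, 0, 0, 0, -0.12], [110, 0, 0, 0, 0, 0, -0.12], [110, 0, 0, 0, 0, 0, -0.12], [110, 0, 0, 0, 0, 0, -0.12], [110, 0, 0, 0, 0, 0, -0.12], [110, 0, 0, 0, 0, 0, -0.12], [110, 0, 0, 0, 0, 0, -0.08], [110, 0, 0, 0, 0, 0, 0], [110, 0, 0, 0, 0, 0, 0], [110, 0, 0, 0, 0, 0, 0]]]'

```text
t: 15.85
tcp_pos: [0.5513, 0.2234, 0.2562]
eef_rot: [-3.141, -0.0, 0.02]
force: [-0.3, -0.3, 0.4]
opening: 0.0487
```

Run:
```python
from h import *
import pickle
o=observe();c=camera_info('wrist');f=grab_frame('wrist');cv2.imwrite('pics/w9.png',f[:,:,::-1])
print(o['t'],o['q'],o['tcp_pos'],o['eef_rot'],rows(o,[.5497,.2234,.148],[np.pi,0,np.radians(2.6)]))
```

```text
15.85 [ 2.59844480e-01 -2.01569234e-02  1.68181815e+00  2.68049322e-04
  1.47952819e+00  2.39794425e-01] [0.55131438 0.22341824 0.25616593] [-3.14123758e+00 -3.28298516e-04  2.00256204e-02] (array([-1.64992729e+00,  2.43175398e-02,  1.08165396e+02]), array([-0.00035089, -0.00033278, -0.02535288]))
```

View pics/w9.png

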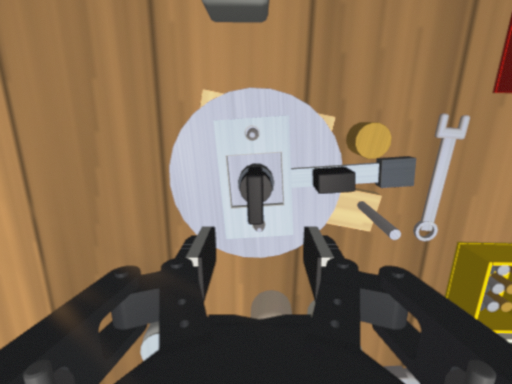

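carry_out --targets '[[[110, -1.6, 0, 10, 0, 0, -0.025], [110, 0, 0, 17, 0, 0, 0], [110, 0, 0, 18, 0, 0, 0], [110, 0, 0, 18, 0, 0, 0], [110, 0, 0, 17, 0, 0, 0], [110, 0, 0, 13, 0, 0, 0], [110, 0, 0, 8, 0, 0, 0], [110, 0, 0, 4, 0, 0, 0], [110, 0, 0, 1, 0, 0, 0], [110, 0, 0, 0, 0, 0, 0]]]'

```text
t: 16.73
tcp_pos: [0.5494, 0.2235, 0.1501]
eef_rot: [-3.141, -0.0, 0.047]
force: [-0.5, -0.2, 1.0]
opening: 0.0484
```

Run:
```python
from h import *
import pickle
o=observe();c=camera_info('wrist');f=grab_frame('wrist');cv2.imwrite('pics/w10.png',f[:,:,::-1])
print(o['t'],o['tcp_pos'],o['eef_rot'],o['force'],rows(o,[.5497,.2234,.150],[np.pi,0,np.radians(2.6)]))
```

```text
16.7333 [0.54938252 0.22350696 0.1501049 ] [-3.14124087e+00 -3.00983291e-04  4.70835569e-02] [-0.54088641 -0.15357317  0.97190206] (array([0.31206369, 0.12182402, 0.10495093]), array([-0.00035204, -0.00030068,  0.00170505]))
```

View pics/w10.png

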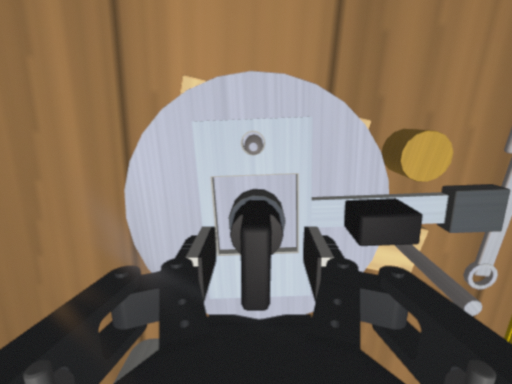

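Centred on the bar, clear of the block. Close, then turn.

carry_out --targets '[[[150, 0, 0, 0, 0, 0, 0], [190, 0, 0, 0, 0, 0, 0], [255, 0, 0, 0, 0, 0, 0], [255, 0, 0, 0, 0, 0, 0], [255, 0, 0, 0, 0, 0, 0], [255, 0, 0, 0, 0, 0, 0], [255, 0, 0, 0, 0, 0, 0], [255, 0, 0, 0, 0, 0, 0], [255, 0, 0, 0, 0, 0, 0.02], [255, 0, 0, 0, 0, 0, 0.03]]]' --grip_force 50

```text
t: 17.62
tcp_pos: [0.5479, 0.2235, 0.1508]
eef_rot: [3.141, 0.003, -0.004]
force: [-7.5, -2.0, 6.5]
opening: 0.0133
```

carry_out --targets '[[[255, 0, 0, 0, 0, 0, 0.04], [255, 0, 0, 0, 0, 0, 0.04], [255, 0, 0, 0, 0, 0, 0.04], [255, 0, 0, 0, 0, 0, 0.04], [255, 0, 0, 0, 0, 0, 0.04], [255, 0, 0, 0, 0, 0, 0.04], [255, 0, 0, 0, 0, 0, 0.04], [255, 0, 0, 0, 0, 0, 0.04], [255, 0, 0, 0, 0, 0, 0.04], [255, 0, 0, 0, 0, 0, 0.04]]]'

```text
t: 18.45
tcp_pos: [0.5479, 0.2235, 0.1508]
eef_rot: [3.14, 0.003, -0.404]
force: [-7.3, -0.6, 6.6]
opening: 0.0132
```

Run:
```python
from h import *
o=observe();print(o['t'],o['tcp_pos'],o['eef_rot'],o['force'],o['ft_torque'],o['opening'])
cv2.imwrite('pics/w11.png',grab_frame('wrist')[:,:,::-1]);cv2.imwrite('pics/scene11.png',grab_frame('scene')[:,:,::-1])
crop('pics/scene11.png','pics/b11.png',210,180,140,90,5)
```

```text
18.45 [0.54789938 0.22346284 0.15077605] [ 3.13983852  0.0032074  -0.40425162] [-7.34611028 -0.57648267  6.61677629] [-0.19718225  1.03671914  0.11326348] 0.013193682496575508
```

View pics/b11.png

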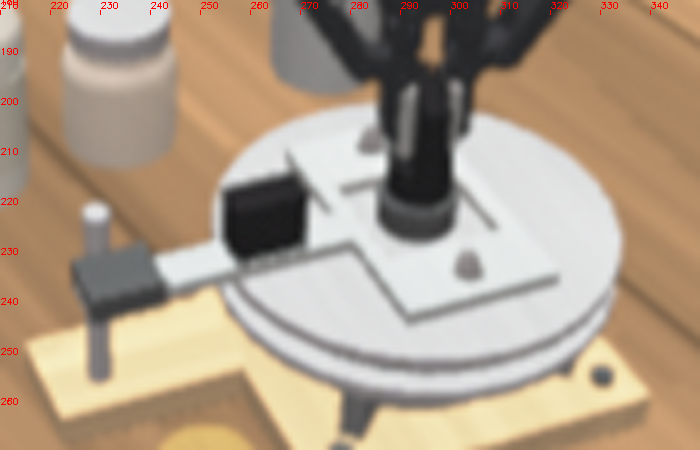

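View pics/w11.png

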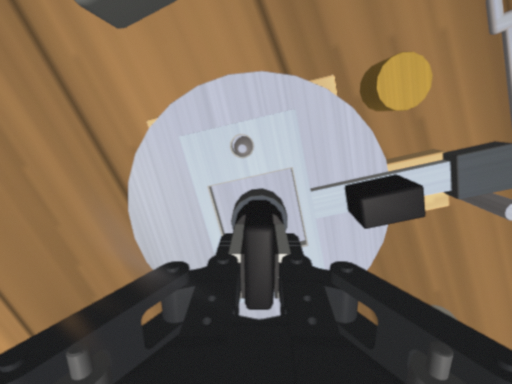

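carry_out --targets '[[[255, -1, 0.4, -0.5, 0, 0, 0.02], [255, 0, 0, 0, 0, 0, 0.06], [255, 0, 0, 0, 0, 0, 0.06], [255, 0, 0, 0, 0, 0, 0.06], [255, 0, 0, 0, 0, 0, 0.06], [255, 0, 0, 0, 0, 0, 0.06], [255, 0, 0, 0, 0, 0, 0.06], [255, 0, 0, 0, 0, 0, 0.06], [255, 0, 0, 0, 0, 0, 0.06], [255, 0, 0, 0, 0, 0, 0.06]]]'

```text
t: 19.38
tcp_pos: [0.5476, 0.2235, 0.1508]
eef_rot: [3.141, 0.001, -0.966]
force: [-4.2, -0.8, 3.1]
opening: 0.0137
```

carry_out --targets '[[[255, 0, 0, 0, 0, 0, 0.06], [255, 0, 0, 0, 0, 0, 0.06], [255, 0, 0, 0, 0, 0, 0.06], [255, 0, 0, 0, 0, 0, 0.06], [255, 0, 0, 0, 0, 0, 0.06], [255, 0, 0, 0, 0, 0, 0.06], [255, 0, 0, 0, 0, 0, 0.06], [255, 0, 0, 0, 0, 0, 0.06], [255, 0, 0, 0, 0, 0, 0.05], [255, 0, 0, 0, 0, 0, 0]]]'

```text
t: 20.22
tcp_pos: [0.5476, 0.2235, 0.1508]
eef_rot: [3.14, 0.0, -1.494]
force: [-4.7, -0.1, 4.3]
opening: 0.013
```

Run:
```python
from h import *
import pickle
o=observe();print(o['t'],o['q'],o['tcp_pos'],o['eef_rot'],o['force'],o['ft_torque'],o['opening'])
c=camera_info('wrist')
cv2.imwrite('pics/w12.png',grab_frame('wrist')[:,:,::-1]);pickle.dump((c,o),open('w12.pkl','wb'))
```

```text
20.2167 [2.61566631e-01 5.87419469e-02 1.78283438e+00 4.00081929e-04
 1.30121486e+00 1.75534488e+00] [0.54763034 0.223516   0.15081386] [ 3.14034371e+00  1.59019689e-04 -1.49388514e+00] [-4.7173961  -0.10705108  4.32024779] [-0.14925367  0.62813308  0.05607065] 0.013032419592892957
```

View pics/w12.png

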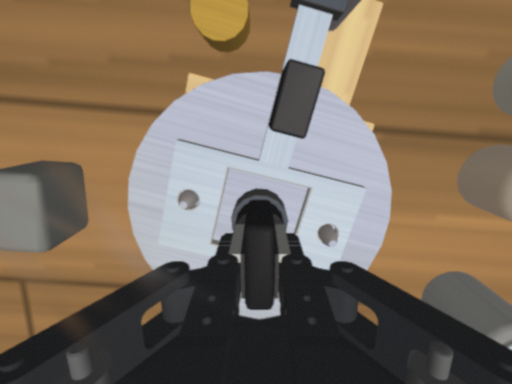

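carry_out --targets '[[[255, 0, 0, 0, 0, 0, 0.04], [255, 0, 0, 0, 0, 0, 0.05], [255, 0, 0, 0, 0, 0, 0.05], [255, 0, 0, 0, 0, 0, 0.05], [255, 0, 0, 0, 0, 0, 0.05], [255, 0, 0, 0, 0, 0, 0.04], [255, 0, 0, 0, 0, 0, 0.02], [255, 0, 0, 0, 0, 0, 0], [255, 0, 0, 0, 0, 0, 0], [255, 0, 0, 0, 0, 0, 0]]]'

```text
t: 21.1
tcp_pos: [0.5477, 0.2235, 0.1508]
eef_rot: [3.14, -0.0, -1.792]
force: [-4.6, -0.1, 5.6]
opening: 0.0132
```

Run:
```python
from h import *
import pickle
o=observe();print(o['t'],o['tcp_pos'],o['eef_rot'],o['force'],o['ft_torque'],o['opening'])
c=camera_info('wrist')
cv2.imwrite('pics/w13.png',grab_frame('wrist')[:,:,::-1]);pickle.dump((c,o),open('w13.pkl','wb'))
```

```text
21.1 [0.54767501 0.22351275 0.15080821] [ 3.14021909e+00 -6.44344359e-05 -1.79188432e+00] [-4.63857889 -0.12671536  5.59351069] [-0.1859438   0.92182929 -0.00586864] 0.013185006021930946
```

View pics/w13.png

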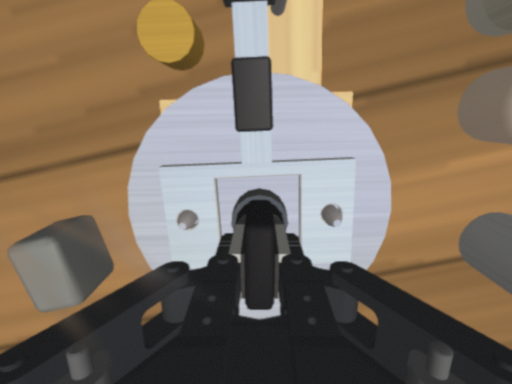

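carry_out --targets '[[[200, 0, 0, 0, 0, 0, 0], [160, 0, 0, 0, 0, 0, 0], [110, 0, 0, 0, 0, 0, 0], [110, 0, 0, 0, 0, 0, 0], [110, 0, 0, 0, 0, 0, 0], [110, 0, 0, 0, 0, 0, 0], [110, 0, 0, -4, 0, 0, 0], [110, 0, 0, -12, 0, 0, 0], [110, 0, 0, -20, 0, 0, 0], [110, 0, 0, -25, 0, 0, 0]]]'

```text
t: 21.98
tcp_pos: [0.5471, 0.2232, 0.211]
eef_rot: [3.138, -0.001, -1.793]
force: [0.9, 1.4, -0.1]
opening: 0.0482
```

carry_out --targets '[[[110, 0, 0, -25, 0, 0, 0], [110, 0, 5, -25, 0, 0, 0], [110, 0, 20, -15, 0, 0, 0], [110, 0, 25, -5, 0, 0, 0], [110, 0, 25, 0, 0, 0, 0], [110, 0, 20, 0, 0, 0, 0], [110, 0, 10, 0, 0, 0, 0], [110, 0, 0, 0, 0, 0, 0], [110, 0, 0, 0, 0, 0, 0], [110, 0, 0, 0, 0, 0, 0]]]'

```text
t: 22.82
tcp_pos: [0.4464, 0.2464, 0.2816]
eef_rot: [-3.141, 0.0, -1.793]
force: [-0.7, 0.1, -0.3]
opening: 0.0487
```

Run:
```python
from h import *
import pickle
o=observe();print(o['t'],o['tcp_pos'],o['eef_rot'],o['force'],o['opening'])
c=camera_info('wrist')
cv2.imwrite('pics/w14.png',grab_frame('wrist')[:,:,::-1]);pickle.dump((c,o),open('w14.pkl','wb'))
cv2.imwrite('pics/scene14.png',grab_frame('scene')[:,:,::-1]);cv2.imwrite('pics/top14.png',grab_frame('top')[:,:,::-1])
crop('pics/scene14.png','pics/b14.png',210,180,140,90,5)
```

```text
22.8167 [0.44638176 0.24637808 0.28157957] [-3.14126833e+00  1.87879469e-04 -1.79336774e+00] [-0.68784455  0.14343437 -0.25189509] 0.04867048026768606
```

View pics/w14.png

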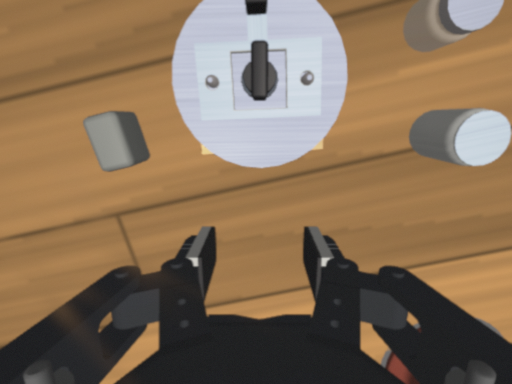

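View pics/b14.png

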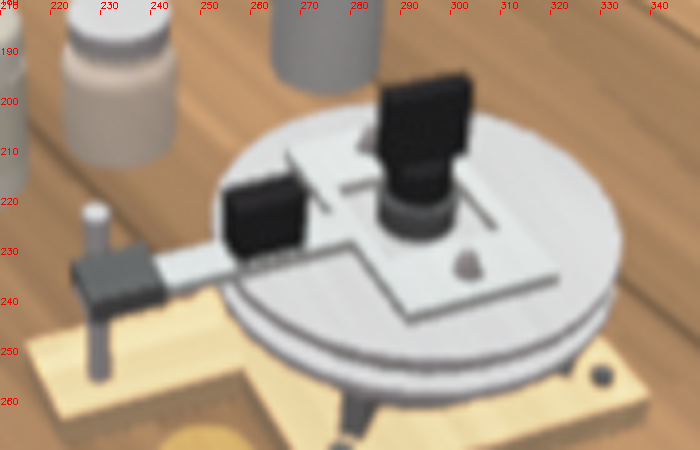

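View pics/top14.png

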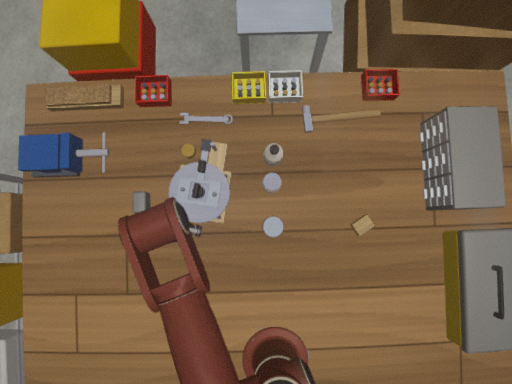

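```bash
python3 -c "
from h import *
crop('pics/w14.png','pics/w14c.png',180,0,150,125,5)"
```

```text
(no output)
```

View pics/w14c.png

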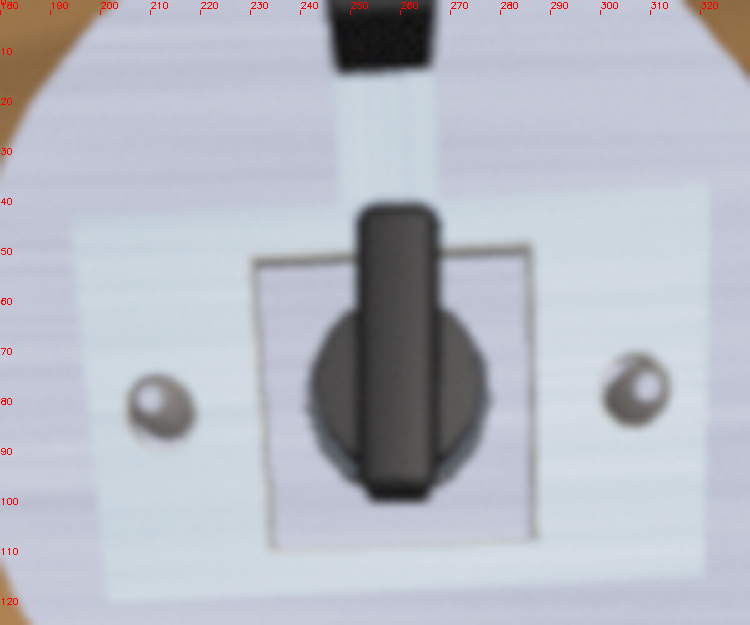

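Run:
```python
from workcell import bot,observe
o=observe();print(o['t'],o['dq'],o['force']);print(bot.job_done())
```

```text
22.9667 [ 0.00029722 -0.00043879  0.00377325  0.00177137  0.0006589   0.00095855] [ 0.03645146 -0.23588793 -0.62800553]
the job is handed in; nothing more can be done
None
```

I hung the frame on both pins. I then turned the bar knob clockwise until the tail came up against the stop post and the bar lay in line with it. I released the knob, backed the arm off, and handed the job in at about 23 s; the hand-in reports no verdict.

**Frame home:** on the way down there was no resistance until the frame seated on the pulley. Afterwards both pins stood through their holes and the frame looked flat.

**Knob tight:** in the last wrist picture the bar is about 2–3° past the tail's line. I put the knob at roughly 1.6 rad, against the 1.37 needed.

**Tail on the post:** the scene picture shows the end block at the post. I did not measure its distance from the braced position.

**Bystanders:** the other things on the bench looked unmoved in the last top picture. I did not measure this.

**Disagreements:** the top and wrist cameras differed by 2–3 mm, so I used the wrist camera. When I gripped the knob, the arm was pulled about 1.5–2 mm off the axis I had measured, with up to 8 N sideways. I shifted 1 mm to ease it. Forces at the tool read near zero after release.

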